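# Hold the offcut in the drilling jig

## Robot

A 6-joint arm with a two-finger parallel gripper is mounted at the origin on the work surface. World frame = base frame: x ahead of the robot, y to its left, z up, the work surface at z = 0. Lengths are in mm, angles in rad, forces in N, time in s.
With the tool pointing down it reaches from about 350 to 875 mm from the base axis. Payload 4.2 kg.
Tool frame: the origin (TCP) lies at the very end of the fingers, on their centre line; the grasp point (between the pads) lies 19 mm behind it; z points along the fingers, y is the direction in which the jaws open and shut (so a half turn about z gives the same grasp; the last joint's range is limited). The gripper opens to 87 mm and grips with 3 to 60 N. Pads are 19 mm wide; open, the fingers measure 117 mm over their backs; the gripper's body (75 mm by 190 mm) begins 51 mm behind the grasp point.
Start: joints at [-1.021, 0.385, 0.008, 0, -1.194, -0.259], TCP at [179.215, -598.733, 222.55] pointing down, gripper open.
Joint ranges: [-3.14, 3.14], [-1.21, 2.06], [-1.07, 1.41], [-3.16, 2.05], [-2.99, -0.16], [-3.1, 3.1]. Speed limits (rad/s): [2.79, 2.79, 3.14, 3.14, 3.14, 3.14].

## Interface

Orientations are given as a unit quaternion [x, y, z, w].
In Python, from plant import r gives the robot as it stands.
- The arm moves only by the tool play_rows, never from a script. Its argument "commands" is a list of rows, each a list of 4 numbers: the shift along the tool's x, y, z in mm, then the turn about the tool's z in degrees. In form: [[x, y, z, turn], ...]. A call has 1 to 20 rows; each row is the pose to reach, as a shift and turn from the pose commanded when the call began, along the tool's axes at that moment; what a row does not reach only later rows make up. A row lasts 1/12 s, in which the tool goes at most 41.7 mm and 7.16 degrees, less where a joint would pass 70% of its speed; a pose out of reach is approached as far as the arm can. A call with a gripper value outside its range is refused whole. "jaw" is the opening, from 0 (shut) to 1 (fully open), set as the call begins (left out, the last holds). The fingers move at their own pace and stop on an object; the grip force is fixed at half the most. Time passes only in rows, so rows that repeat a pose let the fingers close. It gives the time, the measured TCP pose, the force and the opening at its end, in the units of the state.
- r.read_state(): the state, without advancing time (a new reading comes with each control period).
- r.capture(name): name is "scene" or "top" or "wrist"; returns (picture, depth): 480x640x3 uint8, red, green, blue; 480x640 float32, mm along the optical axis (not along the pixel's ray), 0 where there is no reading.
- r.camera_model(name): a dict with "mtx" (3x3 intrinsics, pixels), "k1" (the pictures are not rectified: a ray, as slopes to the right and down, at radius r is drawn at 1 + k1 r^2 times it, then the intrinsics apply), "R" (3x3) and "t" (3): a world point X has camera coordinates R X + t. Camera axes: x right, y down, z forward; pixel columns grow to the right and rows downward; lengths in mm; the calibration is good to about 2 mm. A picture is of the moment at which its call begins: read the wrist's pose just before it. camera_model takes no time and is no camera call; for the wrist camera it gives the pose at the moment of the call.
- r.hand_in(): hands the job in, once; it reports no verdict.
Trained networks look in the newest picture that a camera, given by its name, has taken for a name from the list of things; names that differ only in an ending like _2 or _b are one class to them, and where a whole thing is asked for, a point or a joint stands for the part that bears it (a point fixed in the world has none). Each returns a list of dicts, best first, with "confidence" (0 to 1); they miss things now and then, are a little off and sometimes report something else, mostly with a low value. They report only what shows in the picture. A call takes as long as a camera call. They do not tell look-alikes from the thing itself.
- r.recognise(camera, target): "centre" ([column, row] in pixels, amid what is visible of it).
The state is a dict: "time_s": time; "q": joint angles; "qvel": joint speeds; "effort": joint torques, N m; "tcp_pos": TCP position; "orientation": TCP orientation; "force": force on the tool from outside, world axes, zero at the start; "ft_torque": the same for the moment, N m; "width": finger opening in mm.
Only numpy, scipy, OpenCV 4.12 (cv2) and the standard library are available. Lean on these libraries where they do the work, as an engineer would, in place of code of your own. Each camera call takes 0.05 s, during which the arm holds its last target.

## Task

Get the stepped wooden offcut ready for drilling: lay it flat on the jig board with its step towards the robot, its plain long edge flat against the fence and its end right up against the stop block; feel for the stop, its exact place is not certain. Then hold it there with one diagonal push, firmly (some 10 N) into the fence and down onto the board together, for instance with closed fingertips in the step, and finish while still holding that push: do not let go. Leave the jar, the tape measure and the can where they stand.

Things in the scene. Friction and masses are not known exactly. Their poses are not given: they have to be found in the camera images.
- offcut_center (a point): Centre of the loose pale wood offcut, 54 (x) by 130 (y) by 38 mm high (z), 0.1 to 0.25 kg, half-way up. Its +x side is the plain edge, 38 mm high; along -x a step is cut: a level ledge 28 mm wide and 20 mm above the underside, ending at an upright riser 18 mm high, 1 mm to +x of this point. Starts flat on the bench right of the jig, step roughly towards the robot.
- offcut_step (a point): Middle of the offcut's ledge, on its upper face, 13 mm to -x of the offcut's centre line, 14 mm short of the riser, 20 mm above the underside; same axes as the offcut.
- jig_top (a point): Centre of the top face of the jig's white laminate-faced board, smooth (friction with the offcut only 0.2 to 0.3), 200 mm (x) by 340 mm (y), 18 mm thick, screwed to the bench. z is up, x points away from the robot square to the fence, y runs along the fence towards the stop end.
- fence: Wooden fence, 30 mm (x) by 340 mm (y) by 42 mm high, screwed along the far edge of the board, rigid. Origin at the centre of its underside, on the board's top face, 80 mm to +x of the board's centre; same axes as the board. Its working face is its -x face, 15 mm from the origin.
- stop: Dark hardwood stop block, screwed down, rigid: 110 mm (x) by 40 mm (y) by 36 mm high, butting on the fence and reaching out 110 mm from it, set somewhere along its left part. Origin at the centre of its underside, on the board's top face; same axes as the board. Its working face is its -y face, 20 mm from the origin.
- jar: Bystander: glass screw jar with steel cap, 56 mm across, 75 mm high, standing; origin under its centre.
- tape: Bystander: dark tape-measure case, 66 x 36 mm, 62 mm high; origin under its centre.
- can: Bystander: can, 66 mm across, 100 mm high, standing; origin under its centre.
Mind the look-alikes: they are no part of the job. Leave any blue look-alike of the part that bears offcut_center alone.

How it is judged (in metres and radians):
On the way:
1. the offcut lies flat on the jig board (z of offcut_center in the frame of jig_top between 0.015 and 0.022 m and x of offcut_center in the frame of jig_top between -0.09 and 0.09 m and angle between offcut_center's own z axis and vertical below 0.05 rad and contact force between offcut and jig_board above 0.5 N), for 0.1 s.
At the end, for the whole second after the job is handed in: Offcut flat on the board (2.5 mm, 0.03 rad), step towards the robot, long edge within 2.5 mm of the fence and 0.03 rad parallel, end within 3.5 mm of the stop; fingers push it with over 4 N so that it bears on the fence with over 3 N and on the board with over 5 N through the last second (x of offcut_center in the frame of fence above -0.0445 m and x of offcut_step in the frame of fence below -0.05 m and y of offcut_center in the frame of stop between -0.0885 and -0.08 m and z of offcut_center in the frame of jig_top below 0.0215 m and angle between the y axis of offcut_center and the y axis of fence, either way round below 0.03 rad and angle between offcut_center's own z axis and vertical below 0.03 rad and contact force between offcut and fence above 3 N and contact force between offcut and jig_board above 5 N and contact force between the fingers and offcut above 4 N); the arm keeps its last pose, push and grip.
It fails at once if a bystander (jar, tape measure, can) was shifted by more than 20 mm (distance of any of jar, tape, can from where it was at the start of the episode above 0.02 m).
It also fails if it takes over 48 s, if anything falls off the work surface, if the arm or the gripper's body presses on something with over 40 N, if the wrist force passes 120 N, or if a joint passes its speed limit or range.

## Working session

There is one attempt and no reset: what is moved stays moved. The work goes in short steps, Python scripts to look and compute and a tool call to move; the robot and the scene stay as the last step left them, time stands still between calls to the robot, and variables do not carry over. Pictures are saved under pics/ and viewed, and the job is handed in when it is done.

Besides the shell and the picture viewer there is one more tool, called as a command line: name --pt "numbers of a row" for each row, then --argument value for the rest. play_rows: Moves the arm, as the interface text tells. Its arguments: {"type":"object","properties":{"commands":{"type":"array"},"jaw":{"type":"number"}},"required":["commands"]}

```bash
ls; mkdir -p pics
python3 - <<'E'
from plant import r
import cv2,numpy as np
s=r.read_state(); print({k:np.round(v,3).tolist() for k,v in s.items()})
for n in ["scene","top","wrist"]:
    p,d=r.capture(n); cv2.imwrite(f"pics/{n}0.png",p[:,:,::-1]); np.save(f"pics/{n}0.npy",d)
    m=r.camera_model(n); print(n,m)
    np.savez(f"pics/{n}0cam.npz",**m)
    for t in ["offcut_center","jig_top","fence","stop","jar","tape","can"]:
        if n=="top": print(t,[(np.round(x["centre"]).tolist(),round(x["confidence"],2)) for x in r.recognise(n,t)][:4])
E
```

```text
pics
{'time_s': 0.0, 'q': [-1.021, 0.386, 0.007, -0.0, -1.194, -0.259], 'qvel': [-0.001, -0.001, -0.001, 0.001, 0.001, -0.002], 'effort': [-0.001, -39.067, 18.741, 4.22, 0.011, -0.0], 'tcp_pos': [179.018, -598.182, 221.454], 'orientation': [-0.145, 0.989, 0.001, -0.0], 'force': [0.745, -0.414, -0.072], 'ft_torque': [-0.029, -0.016, 0.029], 'width': 87.207}
scene {'mtx': array([[518.81442068,   0.        , 326.86616261],
       [  0.        , 518.81442068, 242.58511141],
       [  0.        ,   0.        ,   1.        ]]), 'k1': -0.12077268594348513, 'R': array([[ 0.13307621,  0.99110104, -0.00307422],
       [ 0.75566703, -0.10347028, -0.64673119],
       [-0.64129405,  0.08374145, -0.76271181]]), 't': array([ -64.78823687, -380.549477  , 1701.16788486])}
top {'mtx': array([[547.04846435,   0.        , 310.33828458],
       [  0.        , 547.04846435, 241.23080049],
       [  0.        ,   0.        ,   1.        ]]), 'k1': -0.00881368343860676, 'R': array([[ 0.02811944, -0.9996039 ,  0.00116152],
       [-0.99460479, -0.02809485, -0.09985984],
       [ 0.09985292,  0.00165275, -0.9
[... 151 characters left out ...]
0.77), ([389.0, 231.0], 0.66)]
jig_top [([274.0, 273.0], 0.83), ([275.0, 234.0], 0.22)]
fence [([274.0, 232.0], 0.95)]
stop [([229.0, 254.0], 0.79), ([105.0, 247.0], 0.64)]
jar [([446.0, 182.0], 0.77)]
tape [([106.0, 247.0], 0.96)]
can [([389.0, 170.0], 0.94)]
wrist {'mtx': array([[379.43007388,   0.        , 321.11315036],
       [  0.        , 379.43007388, 246.09984036],
       [  0.        ,   0.        ,   1.        ]]), 'k1': -0.08220252436691326, 'R': array([[-2.87020326e-01,  9.57924371e-01, -4.81423182e-04],
       [ 9.16202378e-01,  2.74665913e-01,  2.91773609e-01],
       [ 2.79629282e-01,  8.33038754e-02, -9.56487286e-01]]), 't': array([624.20902117, -34.91868358, 391.5171084 ])}
```

View pics/top0.png

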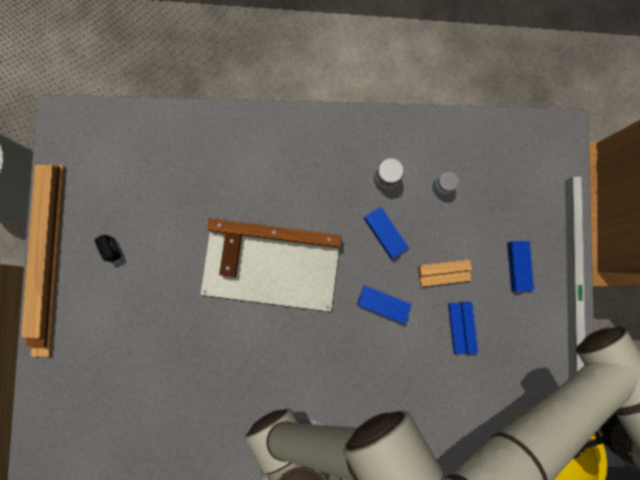

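View pics/scene0.png

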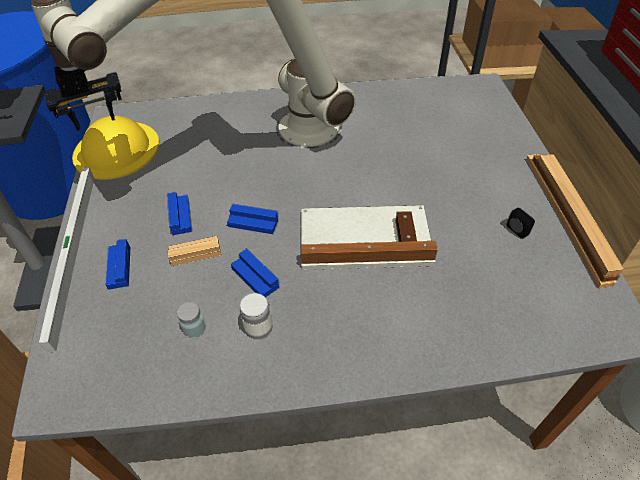

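View pics/wrist0.png

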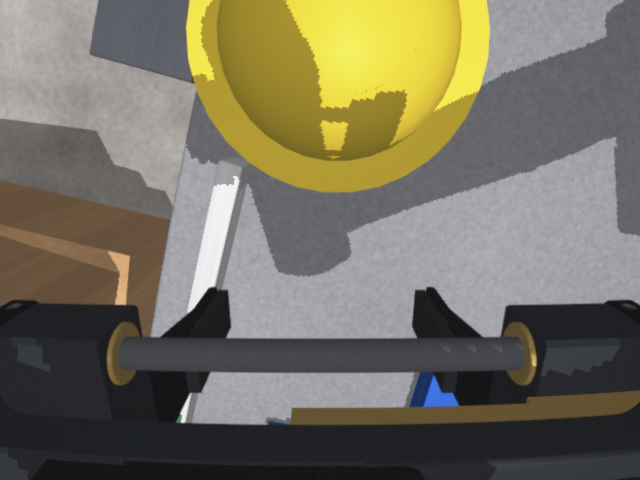

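The thing wanted is the pale two-level block: top (446,273), scene (194,250). These could be taken for it, by their top pixels: blue blocks at (384,305), (386,233), (463,328) and (521,266), and the long wood strip at (42,260). The jig has its fence at (274,232) and its stop at (230,255). The pale block fits the description, so next I'll check it in a crop and measure it.

```bash
cat > h.py <<'E'
import numpy as np,cv2
def ray(m,uv):
    uv=np.asarray(uv,float).reshape(-1,1,2)
    n=cv2.undistortPoints(uv,m["mtx"],np.array([m["k1"],0,0,0.]))[:,0]
    return np.c_[n,np.ones(len(n))]
def depro(m,uv,z):
    c=ray(m,uv)*np.asarray(z,float).reshape(-1,1)
    return (c-m["t"])@m["R"]
def onplane(m,uv,h):
    d=ray(m,uv)@m["R"]; o=-m["R"].T@m["t"]
    s=(h-o[2])/d[:,2]; return o+s[:,None]*d
def proj(m,X):
    X=np.asarray(X,float).reshape(-1,3)
    rv,_=cv2.Rodrigues(m["R"]); return cv2.projectPoints(X,rv,m["t"],m["mtx"],np.array([m["k1"],0,0,0.]))[0][:,0]
def cloud(m,d,mask):
    v,u=np.nonzero(mask&(d>0)); return depro(m,np.c_[u,v],d[v,u])
def pale(p):
    hsv=cv2.cvtColor(p,cv2.COLOR_RGB2HSV)
    return (hsv[...,0]>8)&(hsv[...,0]<25)&(hsv[...,1]>60)&(hsv[...,2]>110)
E
python3 - <<'E'
from h import *
for n,(u,v) in dict(top=(446,273),scene=(194,250)).items():
    p=cv2.imread(f"pics/{n}0.png"); d=np.load(f"pics/{n}0.npy"); m=dict(np.load(f"pics/{n}0cam.npz"))
    cv2.imwrite(f"pics/crop_{n}.png",cv2.resize(p[v-40:v+40,u-50:u+50],None,fx=7,fy=7,interpolation=cv2.INTER_CUBIC))
    mk=pale(p[:,:,::-1].copy()); b=np.zeros_like(mk); b[v-25:v+25,u-40:u+40]=1
    c=cloud(m,d,mk&b); print(n,len(c),np.percentile(c,[2,25,50,75,98],axis=0).round(1).tolist())
    pts=dict(top=dict(fenceR=(341,241),fenceL=(208,225),bnr=(331,310),bnl=(202,295),stopc=(229,254),jar=(446,182),can=(390,172),tape=(107,247)),scene=dict(stop=(406,227),jar=(190,318),can=(256,315)))[n]
    for k,q in pts.items(): print(k,depro(m,[q],d[q[1],q[0]]).round(1).tolist())
E
```

```text
top 1144 [[460.0, -419.2, -0.9], [477.2, -387.2, 19.8], [491.0, -354.4, 24.3], [505.2, -321.7, 38.6], [523.0, -291.9, 43.5]]
fenceR [[567.4, -85.0, 1.7]]
fenceL [[592.7, 256.8, 59.6]]
bnr [[386.0, -62.9, 3.8]]
bnl [[415.3, 275.1, 0.8]]
stopc [[520.7, 200.7, 56.8]]
jar [[717.0, -343.0, 77.7]]
can [[732.3, -197.1, 104.9]]
tape [[529.5, 510.1, 59.3]]
scene 1040 [[461.1, -410.7, 1.0], [498.1, -381.1, 18.0], [511.4, -348.5, 27.4], [518.5, -317.0, 37.2], [527.0, -286.9, 41.0]]
stop [[526.3, 201.3, 56.7]]
jar [[743.8, -340.4, 76.6]]
can [[768.3, -192.3, 97.7]]
```

View pics/crop_scene.png

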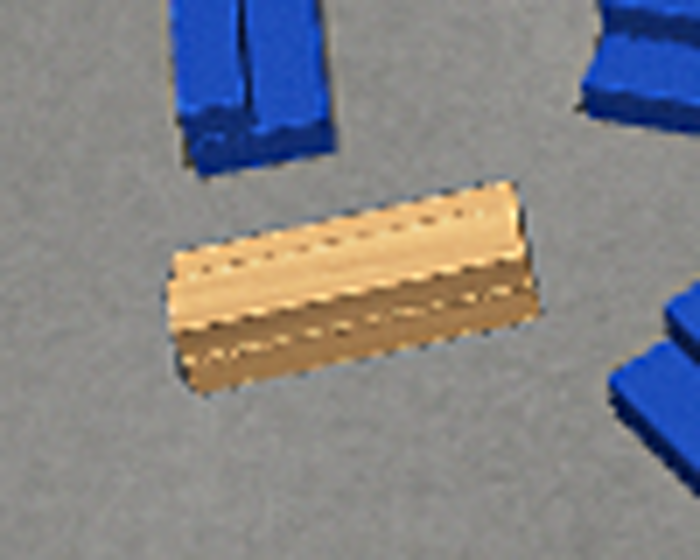

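View pics/crop_top.png

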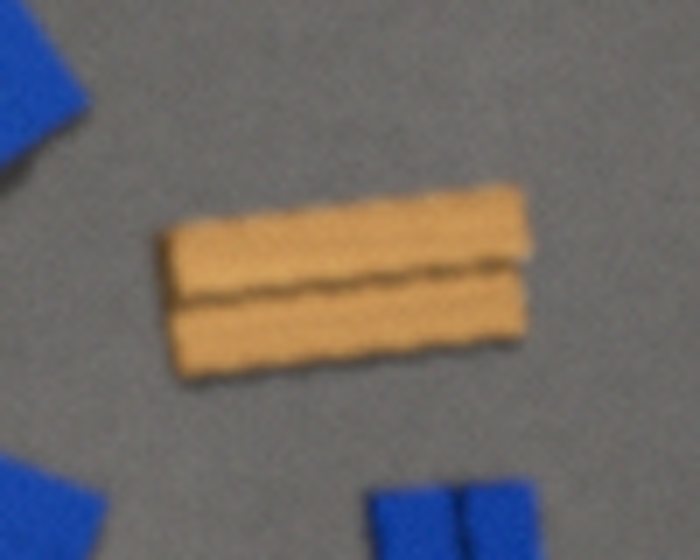

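The crops show the pale block lying flat with its raised half on the far side and the ledge towards the robot, so the choice holds. The blue ones look the same apart from colour. Next I'll take a close wrist view.

play_rows --pt "-40 13 0 0" --pt "-80 27 0 0" --pt "-120 40 0 0" --pt "-160 54 0 0" --pt "-200 67 0 0" --pt "-240 81 0 0" --pt "-280 94 0 0" --pt "-320 108 0 0" --pt "-360 121 0 0" --pt "-395 133 0 0" --pt "-428 144 0 0" --pt "-428 144 0 0" --pt "-428 144 0 0" --pt "-428 144 0 0"

```text
time_s: 1.67
tcp_pos: [547.8, -337.9, 222.3]
orientation: [-0.145, 0.989, 0.0, -0.0]
force: [0.8, 0.4, 0.1]
width: 87.0
```

```bash
cat >> h.py <<'E'
def snap(n,tag):
    from plant import r
    m=r.camera_model(n); p,d=r.capture(n)
    cv2.imwrite(f"pics/{tag}.png",p[:,:,::-1]); np.save(f"pics/{tag}.npy",d); np.savez(f"pics/{tag}cam.npz",**m)
    return m,p,d
def load(tag):
    return dict(np.load(f"pics/{tag}cam.npz")),cv2.imread(f"pics/{tag}.png")[:,:,::-1].copy(),np.load(f"pics/{tag}.npy")
E
python3 - <<'E'
from h import *
from plant import r
s=r.read_state(); print(s["time_s"],s["tcp_pos"],s["orientation"],s["force"])
m,p,d=snap("wrist","w1")
print([(x["centre"],x["confidence"]) for x in r.recognise("wrist","offcut_center")])
mk=pale(p); mk[300:]=0
c=cloud(m,d,mk); print(len(c),np.percentile(c,[1,50,99],axis=0).round(1))
E
```

```text
1.6667 [ 547.75151275 -337.94446753  222.34431175] [-1.45064611e-01  9.89422118e-01  1.24467100e-04 -3.39020249e-04] [0.76115216 0.42247113 0.07824132]
[([318.0, 158.3], 0.97), ([430.2, 266.2], 0.82), ([309.3, 31.7], 0.79), ([116.0, 115.1], 0.64), ([506.2, 114.7], 0.57)]
6996 [[ 459.4 -418.2   18.2]
 [ 487.3 -351.    21. ]
 [ 519.9 -290.1   39.8]]
```

View pics/w1.png

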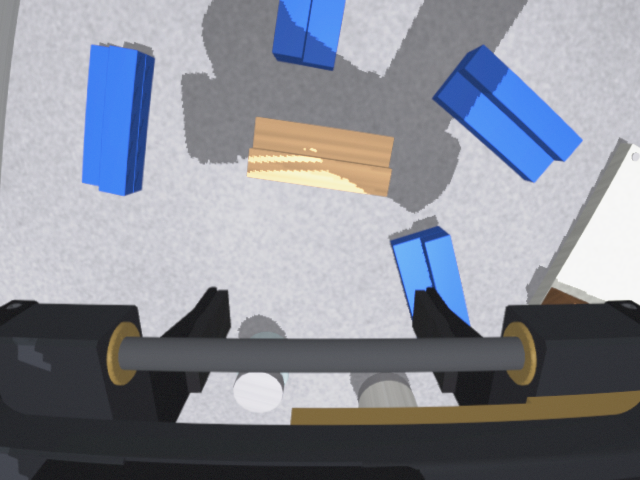

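The pale block is at (320,156), with a blue one beyond the gap at (430,265). The jig's corner is at (630,150). Image up points towards the robot. I'll fit the block's pose from depth.

```bash
cat >> h.py <<'E'
def fitblock(m,p,d,c0,zb=0.,R=85,umax=300):
    H,W=d.shape; v,u=np.mgrid[:H,:W]; X=depro(m,np.c_[u.ravel(),v.ravel()],d.ravel())
    ok=(d.ravel()>0)&(np.hypot(X[:,0]-c0[0],X[:,1]-c0[1])<R)&(X[:,2]>zb+10)&(X[:,2]<zb+48)&(v.ravel()<umax)
    hsv=cv2.cvtColor(p,cv2.COLOR_RGB2HSV).reshape(-1,3); blue=(hsv[:,0]>95)&(hsv[:,0]<135)&(hsv[:,1]>90)
    ok&=~blue; X=X[ok]
    lo=X[(X[:,2]<zb+27)]; hi=X[X[:,2]>zb+33]
    out={}
    for n,q in (("ledge",lo),("top",hi)):
        q=q[np.abs(q[:,2]-np.median(q[:,2]))<4]
        im=((q[:,:2]-np.array(c0[:2]))*4).astype(np.float32)
        (cx,cy),(a,b),ang=cv2.minAreaRect(im)
        bx=cv2.boxPoints(((cx,cy),(a,b),ang)); e=bx[1]-bx[0]; f=bx[2]-bx[1]
        L=e if np.hypot(*e)>np.hypot(*f) else f
        if L[1]<0: L=-L
        print(n,len(q),"c",np.round([cx/4+c0[0],cy/4+c0[1],np.median(q[:,2])],1),"size",np.round([a/4,b/4],1),"yaw of y axis deg",round(float(np.degrees(np.arctan2(-L[0],L[1]))),2), "mean",q.mean(0).round(1))
E
python3 - <<'E'
from h import *
m,p,d=load("w1"); fitblock(m,p,d,(491,-354))
# edges by plane projection of hand-picked corners
for h,uv in ((38,[(248,150),(255,117),(394,137)]),): pass
mk=np.zeros(d.shape)
g=cv2.cvtColor(p,cv2.COLOR_RGB2BGR)[100:215,230:410]; cv2.imwrite("pics/w1c.png",cv2.resize(g,None,fx=4,fy=4,interpolation=cv2.INTER_CUBIC))
E
```

```text
ledge 4238 c [ 478.8 -356.3   20.3] size [ 27.9 130.2] yaw of y axis deg 8.32 mean [ 478.8 -356.6   20.3]
top 4171 c [ 505.5 -352.2   38.3] size [ 26.7 130. ] yaw of y axis deg 8.37 mean [ 505.2 -352.6   38.3]
```

View pics/w1c.png

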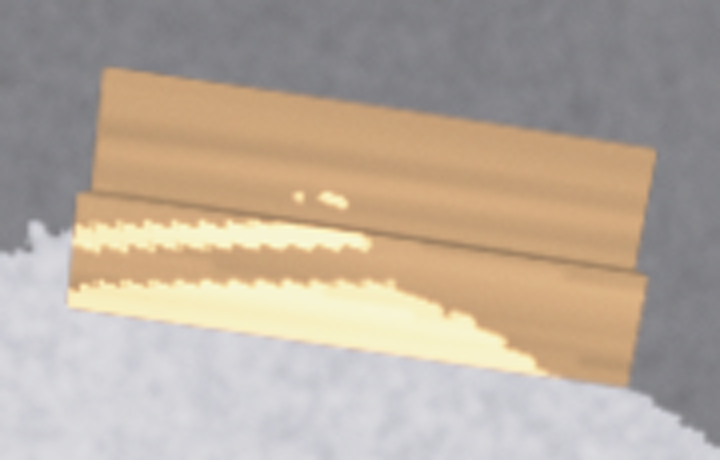

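The block's size and heights match the text: ledge 28×130 mm at 20.3 mm, top 26.7×130 mm at 38.3 mm. That puts its centre at (491.7,-354.3) with yaw 8.35°. I'll look at the jig before grasping.

play_rows --pt "-12 37 0 0" --pt "-24 74 0 0" --pt "-36 111 0 0" --pt "-48 148 0 0" --pt "-60 185 0 0" --pt "-72 222 0 0" --pt "-84 259 0 0" --pt "-96 296 0 0" --pt "-108 333 0 0" --pt "-120 370 0 0" --pt "-132 408 0 0" --pt "-144 446 0 0" --pt "-144 446 0 0" --pt "-144 446 0 0" --pt "-144 446 0 0"

```text
time_s: 3.02
tcp_pos: [557.8, 129.4, 222.7]
orientation: [-0.144, 0.99, -0.0, -0.0]
force: [0.1, 0.2, 1.2]
width: 87.2
```

Run:
```python
from h import *
from plant import r
s=r.read_state(); print(s["time_s"],s["tcp_pos"],s["orientation"],s["force"])
m,p,d=snap("wrist","w2")
for t in ("stop","fence","jig_top"): print(t,[(x["centre"],round(x["confidence"],2)) for x in r.recognise("wrist",t)])
```

```text
3.0167 [557.81367012 129.42822343 222.70702778] [-1.44394543e-01  9.89520189e-01 -7.98621447e-05 -7.80995106e-05] [0.10073255 0.17767195 1.18944271]
stop [([403.1, 206.1], 0.96)]
fence [([253.7, 226.5], 0.85)]
jig_top [([289.9, 121.7], 0.89)]
```

View pics/w2.png

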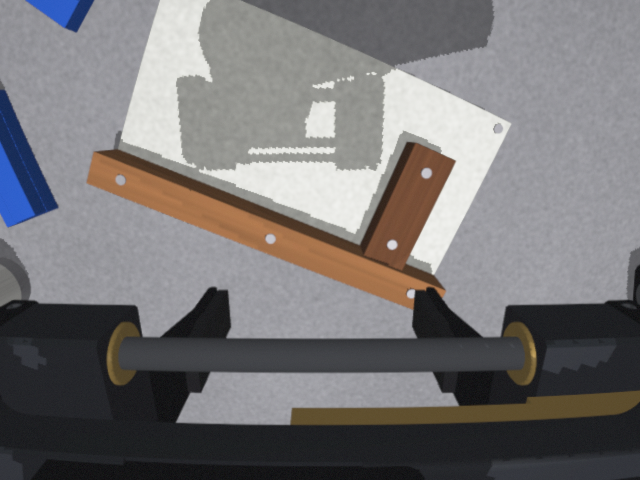

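The fence runs from (95,165) to (440,290). The stop is at (410,205), with its working face on the left edge from (410,145) to (362,245). The board is white. I'll fit the planes and edges.

Run:
```python
from h import *
m,p,d=load("w2")
H,W=d.shape; v,u=np.mgrid[:H,:W]; X=depro(m,np.c_[u.ravel(),v.ravel()],d.ravel())
up=u.ravel();vp=v.ravel()
ok=(d.ravel()>0)&(vp<305)&(vp>5)&(np.hypot(X[:,0]-500,X[:,1]-100)<260)
hsv=cv2.cvtColor(p,cv2.COLOR_RGB2HSV).reshape(-1,3); ok&=~((hsv[:,0]>95)&(hsv[:,0]<135)&(hsv[:,1]>90))
def rect(q,n):
    im=((q[:,:2]-[500,100])*4).astype(np.float32); r_=cv2.minAreaRect(im); bx=cv2.boxPoints(r_)/4+[500,100]
    print(n,len(q),"c",np.round(np.array(r_[0])/4+[500,100],1),"z",np.median(q[:,2]).round(1),np.round(np.array(r_[1])/4,1),round(r_[2],2)); print(bx.round(1).tolist())
f=X[ok&(X[:,2]>57.3)&(X[:,2]<66)]; s=X[ok&(X[:,2]>50)&(X[:,2]<57.2)]
for n,q in (("fence",f),("stop",s)):
    rect(q,n)
b=X[ok&(X[:,2]>14)&(X[:,2]<22)]; rect(b,"board")
# edge fits by image plane: fence face yaw from top pts: local y extents
def edge(q,c,yaw,n):
    ex=np.array([np.cos(yaw),np.sin(yaw)]); ey=np.array([-ex[1],ex[0]])
    l=np.c_[(q[:,:2]-c)@ex,(q[:,:2]-c)@ey]; return l
yaw=np.radians(4.2)
for yaw in np.radians([3,3.5,4,4.5,5]):
    l=edge(f,np.array([500,100]),yaw,"")
    ys=np.arange(-150,170,20); lo=[np.percentile(l[(abs(l[:,1]-y)<10),0],1) for y in ys if (abs(l[:,1]-y)<10).sum()>20]
    print(np.degrees(yaw).round(1),np.round(lo,1))
```

```text
fence 11502 c [575.2  88.4] z 60.4 [131.4 327.7] 14.16
[[471.5, 231.2], [551.6, -86.6], [679.0, -54.5], [598.9, 263.3]]
stop 6183 c [511.9  96.8] z 54.3 [337.6 110.8] 84.27
[[439.9, -65.6], [550.2, -76.7], [583.9, 259.3], [473.6, 270.3]]
board 56737 c [480.2  59.2] z 18.3 [422.2 166.6] 84.2
[[376.0, -142.4], [541.7, -159.2], [584.4, 260.8], [418.6, 277.6]]
3.0 [43.6 46.6 50.1 52.7 55.9 59.4 62.1 65.2 68.4 71.5 74.5 77.5 80.7 83.7
 86.2 88.8]
3.5 [42.2 45.4 49.1 51.9 55.2 59.  61.8 65.1 68.5 71.7 74.9 78.2 81.4 84.7
 87.4 90.1]
4.0 [40.9 44.3 48.1 51.1 54.5 58.6 61.6 65.  68.7 72.  75.4 79.  82.4 85.9
 88.5 91.3]
4.5 [39.5 43.1 47.1 50.4 54.  58.2 61.4 65.  68.7 72.4 76.  79.8 83.3 86.9
 89.7 92.7]
5.0 [38.4 42.1 46.1 49.6 53.4 57.8 61.3 65.  69.1 72.6 76.4 80.3 84.4 87.9
 90.9 94.3]
```

Run:
```python
from h import *
m,p,d=load("w2")
H,W=d.shape; v,u=np.mgrid[:H,:W]; X=depro(m,np.c_[u.ravel(),v.ravel()],d.ravel()); vp=v.ravel()
ok=(d.ravel()>0)&(vp<300)&(vp>5)
yaw=np.radians(-5.75); ex=np.array([np.cos(yaw),np.sin(yaw)]); ey=np.array([-ex[1],ex[0]])
l=np.c_[(X[:,:2]-[500,100])@ex,(X[:,:2]-[500,100])@ey]
f=ok&(X[:,2]>57.5)&(X[:,2]<64)&(l[:,0]>30)&(l[:,0]<120)&(abs(l[:,1])<190)
ys=np.arange(-150,160,15)
lo=np.array([np.percentile(l[f&(abs(l[:,1]-y)<7.5),0],1) for y in ys]);print("fence near",lo.round(1)); pf=np.polyfit(ys,lo,1);print(np.degrees(pf[0]),pf[1])
hi=np.array([np.percentile(l[f&(abs(l[:,1]-y)<7.5),0],99) for y in ys[:14]]);print("far",hi.round(1))
print("fence y ext",np.percentile(l[f,1],[.1,99.9]))
s=ok&(X[:,2]>51)&(X[:,2]<57)&(l[:,0]>-60)&(l[:,0]<lo.mean()-4)&(l[:,1]>50)&(l[:,1]<170)
xs=np.arange(-40,45,8)
a=np.array([np.percentile(l[s&(abs(l[:,0]-x)<4),1],[1.5,98.5]) for x in xs]);print("stop",a.round(1).tolist()); ps=np.polyfit(xs,a[:,0],1);print(ps, "xext",np.percentile(l[s,0],.5))
b=ok&(X[:,2]>13)&(X[:,2]<23)&(abs(l[:,0])<170)&(l[:,1]<190)
print("board x near", [np.percentile(l[b&(abs(l[:,1]-y)<10),0],.5).round(1) for y in (-40,0,40,80,120)], "yfar",np.percentile(l[b,1],99.8), "z",np.median(X[b,2]))
```

```text
fence near [66.6 66.7 66.4 66.7 66.4 66.4 66.6 66.9 66.7 66.7 66.7 66.8 66.8 66.6
 66.8 66.8 66.8 67.1 66.3 66.2 65.9]
-0.021607835187335854 66.61692188839413
far [95.8 96.1 96.2 96.2 96.  96.  96.2 96.5 96.4 96.3 96.3 96.3 96.3 96.3]
fence y ext [-171.19552931  165.965723  ]
stop [[82.7, 121.5], [82.4, 121.7], [82.5, 121.1], [82.3, 121.0], [82.4, 121.3], [82.3, 121.7], [82.3, 121.7], [82.1, 121.8], [82.2, 121.3], [82.2, 121.1], [82.8, 121.1]]
[-1.35678209e-03  8.23821259e+01] xext -42.64037442670488
board x near [np.float64(-97.3), np.float64(-97.3), np.float64(-97.1), np.float64(-97.9), np.float64(-98.3)] yfar 166.90357376334063 z 18.33043392410754
```

Jig frame (origin (500,100), yaw -5.75°): fence face at x=66.7, stop face at y=82.2, board at z=18.3. All the sizes agree with the text. So the block's centre should end up at about local (39.7,17.2). Now I'll move over the block's raised part and grip across it.

play_rows --pt "15 -37 0 -6" --pt "30 -74 0 -12.5" --pt "46 -111 0 -19" --pt "62 -148 0 -26" --pt "78 -185 0 -33" --pt "94 -222 0 -40" --pt "110 -259 0 -47" --pt "126 -296 0 -54" --pt "142 -333 0 -61" --pt "157 -371 0 -68" --pt "172 -409 0 -75" --pt "188 -446.5 0 -81.75" --pt "188 -446.5 35 -81.75" --pt "188 -446.5 70 -81.75" --pt "188 -446.5 105 -81.75" --pt "188 -446.5 125 -81.75" --pt "188 -446.5 125 -81.75" --pt "188 -446.5 125 -81.75"

```text
time_s: 4.72
tcp_pos: [505.0, -352.0, 97.0]
orientation: [0.757, -0.654, -0.001, 0.001]
force: [0.2, -0.2, 1.2]
width: 87.2
```

Run:
```python
from h import *
from plant import r
s=r.read_state(); print(s["time_s"],s["tcp_pos"],s["orientation"],s["force"],s["q"])
o=s["orientation"]; print("tool x yaw",np.degrees(2*np.arctan2(o[1],o[0])))
m,p,d=snap("wrist","w3")
```

```text
4.7167 [ 505.04045362 -351.98623926   97.0210531 ] [ 7.56722104e-01 -6.53735777e-01 -8.85312383e-04  6.38434070e-04] [ 0.19175442 -0.19804715  1.17396854] [-3.45793953e-01  4.80972428e-01 -1.77238391e-01  7.03080851e-04
 -9.14696347e-01  4.91138246e-01]
tool x yaw -81.6477775103931
```

View pics/w3.png

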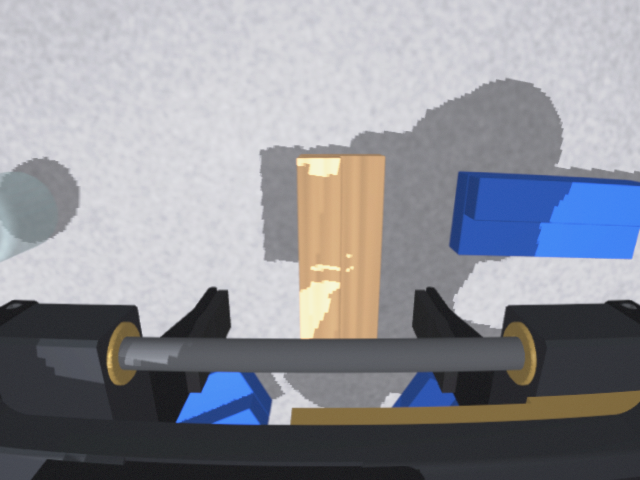

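The block lies between the fingers. Its raised half, at columns 298–345, is centred on the jaw's midline (about 322), so I can descend and grip.

play_rows --pt "0 0 25 0" --pt "0 0 50 0" --pt "0 0 68 0" --pt "0 0 73 0" --pt "0 0 73 0" --pt "0 0 73 0"

```text
time_s: 5.27
tcp_pos: [507.5, -351.9, 26.7]
orientation: [0.757, -0.653, 0.002, -0.0]
force: [-0.1, 0.2, 0.8]
width: 86.8
```

play_rows --pt "0 0 0 0" --pt "0 0 0 0" --pt "0 0 0 0" --pt "0 0 0 0" --pt "0 0 0 0" --pt "0 0 0 0" --pt "0 0 0 0" --pt "0 0 0 0" --pt "0 0 0 0" --jaw 0

```text
time_s: 6.02
tcp_pos: [505.9, -351.2, 24.5]
orientation: [0.757, -0.653, -0.0, 0.0]
force: [0.4, -0.0, -0.4]
width: 34.8
```

play_rows --pt "0 0 0 0" --pt "0 0 0 0" --pt "0 0 0 0" --pt "0 0 0 0"

```text
time_s: 6.35
tcp_pos: [505.8, -351.2, 24.5]
orientation: [0.757, -0.653, -0.0, 0.0]
force: [-0.5, 0.1, 1.0]
width: 25.3
```

play_rows --pt "0 0 -10 0" --pt "0 0 -30 0" --pt "0 0 -55 0" --pt "0 0 -75 0" --pt "0 0 -75 0" --pt "0 0 -75 0"

```text
time_s: 6.85
tcp_pos: [506.5, -351.2, 101.0]
orientation: [0.757, -0.653, 0.001, -0.001]
force: [0.3, 0.4, -2.3]
width: 25.4
```

Run:
```python
from h import *
from plant import r
s=r.read_state(); print(s["time_s"],s["tcp_pos"],s["orientation"],s["force"],s["width"])
m,p,d=snap("wrist","w4"); snap("scene","s4")
g=cv2.imread("pics/s4.png")[180:320,100:300]; cv2.imwrite("pics/s4c.png",cv2.resize(g,None,fx=3,fy=3))
```

```text
6.85 [ 506.54335747 -351.23625183  101.03005536] [ 7.56976406e-01 -6.53440400e-01  1.35786882e-03 -7.22180927e-04] [ 0.30279377  0.41051136 -2.33984106] 25.392899070225926
```

View pics/w4.png

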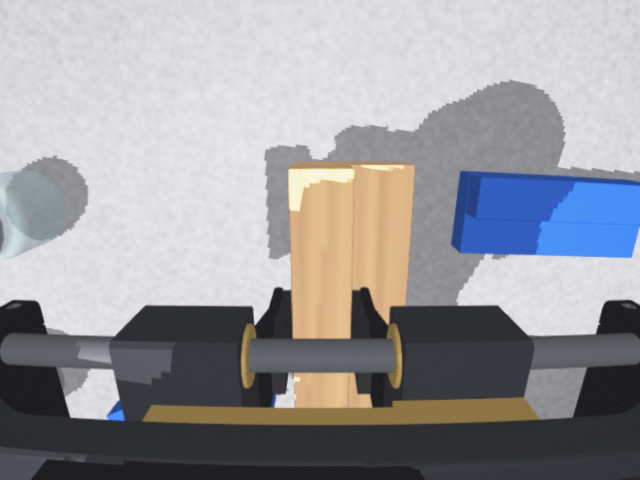

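View pics/s4c.png

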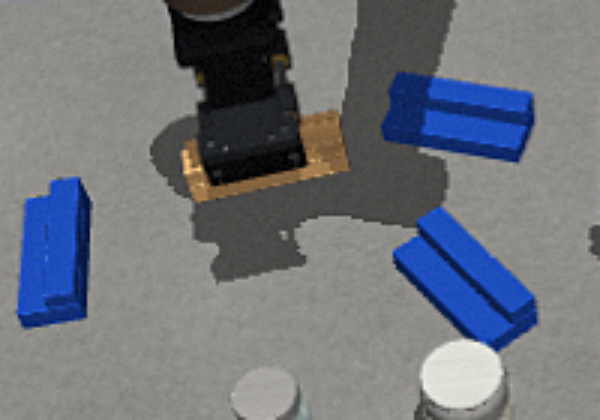

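The block is held level, with the jaw at 25.4 mm and a load of -2.3 N. In the wrist view its free end is at row 163. I'll measure its pose in the hand before carrying it.

Run:
```python
from h import *
m,p,d=load("w4"); 
fitblock(m,p,d,(492,-390),zb=76.5,R=120,umax=270)
H,W=d.shape; v,u=np.mgrid[:H,:W]; X=depro(m,np.c_[u.ravel(),v.ravel()],d.ravel())
tcp=np.array([506.54,-351.24,101.03]); y=np.radians(-81.6); tx=np.array([np.cos(y),np.sin(y),0]); ty=np.array([np.sin(y),-np.cos(y),0]); 
print(tx,ty)
L=np.c_[(X-tcp)@tx,(X-tcp)@ty,X[:,2]-tcp[2]]
ok=(d.ravel()>0)&(v.ravel()<275)&(L[:,2]>-20)&(L[:,2]<25)&(abs(L[:,1])<60)&(L[:,0]>0)&(L[:,0]<90)
q=L[ok]; hi=q[q[:,2]>5]; lo=q[q[:,2]<0]
for n,a in(("hi",hi),("lo",lo)):
    A=np.c_[a[:,:2],np.ones(len(a))]; c,*_=np.linalg.lstsq(A,a[:,2],rcond=None)
    print(n,len(a),"x max",np.percentile(a[:,0],99.5),"y",np.percentile(a[:,1],[1,99]),"plane",c)
    for x0 in (20,30,40,50,55): 
        b=a[abs(a[:,0]-x0)<3]; print(x0,np.percentile(b[:,1],[2,98]).round(1) if len(b)>9 else "")
```

```text
ledge 6206 c [ 497.5 -394.4   96.8] size [53.1 49. ] yaw of y axis deg -81.43 mean [ 485.4 -397.9   96.8]
top 6539 c [ 512.4 -395.6  114.9] size [26.1 41.9] yaw of y axis deg 8.43 mean [ 512.5 -396.5  114.9]
[ 0.14608303 -0.98927233  0.        ] [-0.98927233 -0.14608303  0.        ]
hi 6918 x max 65.6609561836991 y [-11.91222415  13.44109599] plane [-7.25156112e-03 -3.79396350e-03  1.41166263e+01]
20 [-11.6  13.2]
30 [-11.4  13. ]
40 [-11.6  13.1]
50 [-11.7  13.3]
55 [-11.7  13.2]
lo 6715 x max 65.82722027781823 y [-3.5688381  41.02675264] plane [-0.02689362  0.03759641 -4.42305652]
20 [15.8 40.7]
30 [15.7 40.6]
40 [15.8 40.8]
50 [15.9 40.7]
55 [15.8 40.8]
```

In the hand, the block's centre is at tool (+0.7,+14.4), its underside is 24.1 mm above... below the TCP, and its yaw is true. I'll carry it to the jig, with about a 30 mm gap to the fence and 15 mm to the stop.

play_rows --pt "-20 -4 0 0" --pt "-55 -10 0 1" --pt "-93 -17 0 2" --pt "-131 -24 0 3.5" --pt "-169 -31 0 5" --pt "-207 -38 0 6.5" --pt "-245 -45 0 8" --pt "-283 -53 0 9.5" --pt "-321 -60 0 11" --pt "-359 -67 0 12.5" --pt "-395 -74 0 13.5" --pt "-425 -80 0 14.1" --pt "-444 -83 0 14.1" --pt "-444 -83 0 14.1" --pt "-444 -83 0 14.1" --pt "-444 -83 0 14.1" --pt "-444 -83 0 14.1"

```text
time_s: 8.37
tcp_pos: [522.5, 99.0, 98.8]
orientation: [-0.671, 0.742, 0.0, -0.001]
force: [0.0, 0.6, -3.1]
width: 25.8
```

```bash
cat >> h.py <<'E'
yawJ=np.radians(-5.75); EX=np.array([np.cos(yawJ),np.sin(yawJ)]); EY=np.array([-EX[1],EX[0]])
def loc(P): P=np.asarray(P)[:2]-[500,100]; return np.array([P@EX,P@EY])
def st():
    from plant import r
    s=r.read_state(); o=s["orientation"]; f=s["force"]
    print("t",round(s["time_s"],2),"tcp",s["tcp_pos"].round(1) if hasattr(s["tcp_pos"],"round") else s["tcp_pos"],"loc",loc(s["tcp_pos"]).round(1),"toolx yaw",round(np.degrees(2*np.arctan2(o[1],o[0])),2),"Fjig",(np.array(f[:2])@np.c_[EX,EY]).round(1),round(f[2],1),"w",round(s["width"],1))
E
python3 - <<'E'
from h import *
st(); snap("top","t5"); snap("wrist","w5"); 
g=cv2.imread("pics/t5.png")[200:330,180:360]; cv2.imwrite("pics/t5c.png",cv2.resize(g,None,fx=4,fy=4))
E
```

```text
t 8.37 tcp [522.5  99.   98.8] loc [22.4  1.3] toolx yaw 264.23 Fjig [-0.   0.6] -3.1 w 25.8
```

View pics/w5.png

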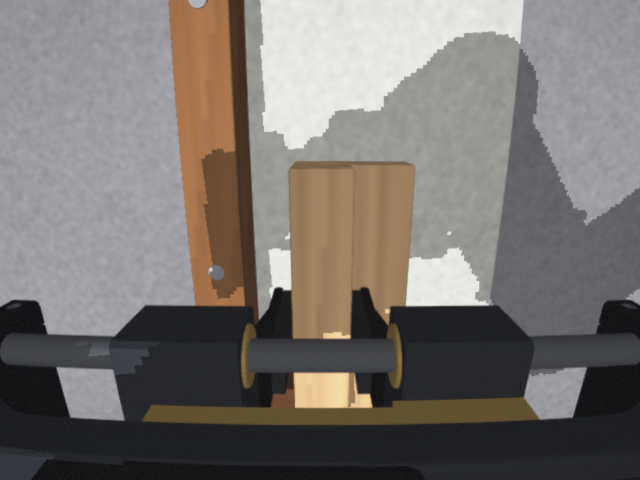

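View pics/t5c.png

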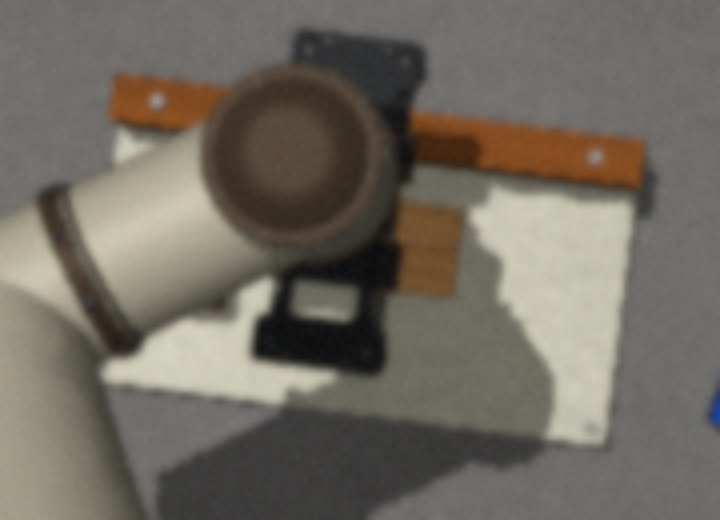

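The block hangs square over the board. The fence-side finger clears the fence by about 16 mm. I'll lower it until it makes contact.

play_rows --pt "0 0 15 0" --pt "0 0 35 0" --pt "0 0 48 0" --pt "0 0 53 0" --pt "0 0 53 0" --pt "0 0 53 0" --pt "0 0 53 0"

```text
time_s: 9.05
tcp_pos: [523.9, 100.3, 47.5]
orientation: [-0.671, 0.741, -0.0, 0.001]
force: [0.1, 0.2, -2.1]
width: 25.8
```

play_rows --pt "0 0 1 0" --pt "0 0 2 0" --pt "0 0 2 0" --pt "0 0 2 0"

```text
time_s: 9.38
tcp_pos: [523.2, 100.3, 44.8]
orientation: [-0.671, 0.741, -0.0, 0.0]
force: [0.2, 0.6, -2.0]
width: 25.9
```

play_rows --pt "0 0 1 0" --pt "0 0 2 0" --pt "0 0 2.5 0" --pt "0 0 2.5 0" --pt "0 0 2.5 0"

```text
time_s: 9.8
tcp_pos: [523.2, 100.3, 42.4]
orientation: [-0.671, 0.741, -0.0, 0.0]
force: [-1.5, 0.4, 2.5]
width: 25.8
```

It touched down (force z from -2 to +2.5 N). Now I'll slide along the fence and feel for the stop.

play_rows --pt "-3 0 0 0" --pt "-6 0 0 0" --pt "-9 0 0 0" --pt "-11.5 0 0 0" --pt "-11.5 0 0 0" --pt "-11.5 0 0 0"

```text
time_s: 10.3
tcp_pos: [524.8, 112.4, 42.4]
orientation: [-0.671, 0.741, -0.0, 0.001]
force: [-0.4, 0.2, 4.7]
width: 25.9
```

play_rows --pt "-1 0 0 0" --pt "-2 0 0 0" --pt "-3 0 0 0" --pt "-3 0 0 0"

```text
time_s: 10.63
tcp_pos: [524.8, 114.5, 42.4]
orientation: [-0.671, 0.741, -0.0, 0.0]
force: [-1.3, -1.4, 6.2]
width: 25.6
```

play_rows --pt "-1 0 0 0" --pt "-1.5 0 0 0" --pt "-1.5 0 0 0" --pt "-1.5 0 0 0"

```text
time_s: 10.97
tcp_pos: [524.9, 115.8, 42.4]
orientation: [-0.671, 0.741, -0.0, -0.0]
force: [-0.2, -2.6, 5.7]
width: 25.7
```

play_rows --pt "-1 0 0 0" --pt "-1.5 0 0 0" --pt "-1.5 0 0 0" --pt "-1.5 0 0 0"

```text
time_s: 11.3
tcp_pos: [524.7, 115.9, 42.4]
orientation: [-0.671, 0.741, -0.001, -0.001]
force: [1.0, -6.9, 6.9]
width: 25.7
```

The stop is felt: 6.9 N at TCP y=115.9, with no further travel. That gives a block centre at local y of about 17.5, against 17.2 from the camera. I'll release, lift, shut the jaws and turn 90°.

play_rows --pt "0 0 0 0" --pt "0 0 0 0" --pt "0 0 0 0" --pt "0 0 0 0" --jaw 0.43

```text
time_s: 11.63
tcp_pos: [524.5, 117.8, 41.6]
orientation: [-0.671, 0.741, 0.0, -0.0]
force: [-0.2, 0.5, 0.5]
width: 36.2
```

play_rows --pt "0 0 -10 0" --pt "0 0 -35 0" --pt "0 0 -70 0" --pt "0 0 -100 0" --pt "0 0 -100 0" --pt "0 0 -100 0"

```text
time_s: 12.13
tcp_pos: [525.9, 118.5, 144.7]
orientation: [-0.671, 0.741, -0.001, 0.003]
force: [-0.8, 0.1, -0.2]
width: 37.4
```

Run:
```python
from h import *
st(); snap("wrist","w6")
```

```text
t 12.13 tcp [525.9 118.5 144.7] loc [24. 21.] toolx yaw 264.33 Fjig [-0.8  0. ] -0.2 w 37.4
```

View pics/w6.png

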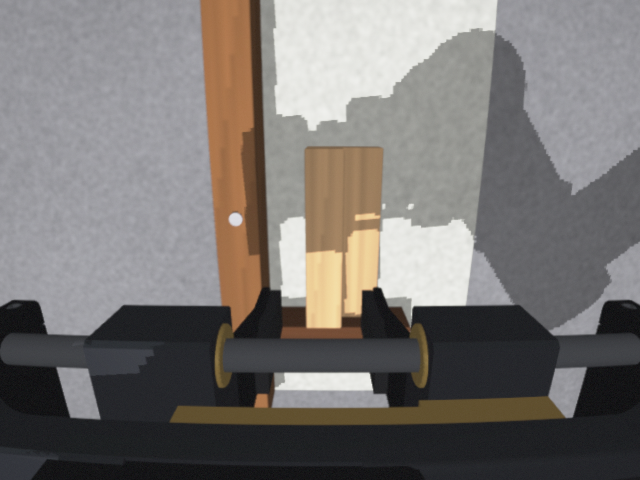

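The block stands flat on the board, parallel to the fence, with its end at the stop (row 325). I'll shut the jaws, turn 90° and go above the ledge.

play_rows --pt "0 3 0 7" --pt "0 6 0 14" --pt "1 9 0 21" --pt "1 12 0 28" --pt "1 15 0 35" --pt "2 18 0 42" --pt "2 21 0 49" --pt "2 24 0 56" --pt "3 27 0 63" --pt "3 30 0 70" --pt "3.5 30 0 77" --pt "3.5 30 0 84" --pt "3.5 30 0 90" --pt "3.5 30 0 90" --pt "3.5 30 0 90" --pt "3.5 30 0 90" --jaw 0

```text
time_s: 13.52
tcp_pos: [494.2, 116.9, 141.3]
orientation: [0.049, 0.999, -0.0, -0.001]
force: [-0.1, -0.0, 0.4]
width: 0.8
```

Run:
```python
from h import *
st(); m,p,d=snap("wrist","w7")
c=np.array([500,100])+8.7*EX+17.5*EY
fitblock(m,p,d,c,zb=18.3,R=80,umax=290)
```

```text
t 13.52 tcp [494.2 116.9 141.3] loc [-7.5 16.3] toolx yaw 174.44 Fjig [-0.1 -0. ] 0.4 w 0.8
ledge 7061 c [487.9 118.9  38.5] size [130.3  48.6] yaw of y axis deg -5.77 mean [497.2 119.   38.5]
top 4010 c [493.4 125.7  55.7] size [145.2  57.9] yaw of y axis deg -5.97 mean [511.6 139.4  55.5]
```

View pics/w7.png

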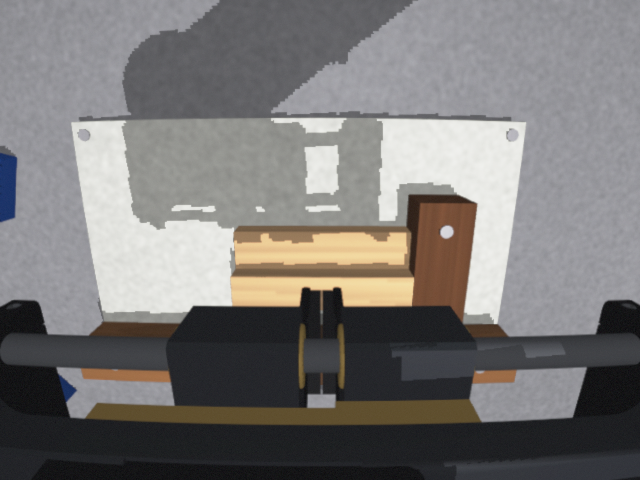

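Run:
```python
from h import *
m,p,d=load("w7")
H,W=d.shape; v,u=np.mgrid[:H,:W]; X=depro(m,np.c_[u.ravel(),v.ravel()],d.ravel())
l=np.c_[(X[:,:2]-[500,100])@EX,(X[:,:2]-[500,100])@EY]
ok=(d.ravel()>0)&(v.ravel()<300)&(l[:,1]<81)&(l[:,1]>-60)&(l[:,0]<45)
lo=ok&(abs(X[:,2]-38.3)<4)&(abs(l[:,0])<40); hi=ok&(abs(X[:,2]-56.3)<4)
for y in(-40,-20,0,40,60): 
    a=l[lo&(abs(l[:,1]-y)<5),0]; b=l[hi&(abs(l[:,1]-y)<5),0]; print(y,np.percentile(a,[1,99]).round(1),np.percentile(b,[1,99]).round(1))
print("y ext",np.percentile(l[lo,1],[.3,99.7]))
```

```text
-40 [-18.5  10. ] [ 8.8 26.9]
-20 [-18.4  10. ] [ 9.4 27. ]
0 [-18.4   9.9] [ 9.4 26.5]
40 [-18.4  10. ] [ 9.4 26.6]
60 [-18.4  10. ] [ 9.4 26.5]
y ext [-46.96230963  80.65239219]
```

The ledge spans local x -18.4 to 9.7 and the block's centre is at y of about 17.4. The fingertips come down inside that, about 7 mm short of the riser.

play_rows --pt "0 1 25 0" --pt "0 1 55 0" --pt "0 1 80 0" --pt "0 1 92 0" --pt "0 1 97 0" --pt "0 1 97 0" --pt "0 1 97 0" --pt "0 1 97 0"

```text
time_s: 14.23
tcp_pos: [495.6, 118.6, 46.2]
orientation: [0.049, 0.999, 0.001, 0.001]
force: [0.2, -0.4, 0.5]
width: 0.6
```

play_rows --pt "-3 0 0 0" --pt "-6 0 0 0" --pt "-9 0 0 0" --pt "-12 0 0 0" --pt "-15 0 0 0" --pt "-18 0 0 0" --pt "-21 0 0 0" --pt "-24 0 0 0" --pt "-27 0 0 0" --pt "-30 0 0 0" --pt "-32 0 0 0" --pt "-33 0 0 0" --pt "-33 0 0 0" --pt "-33 0 0 0"

```text
time_s: 15.4
tcp_pos: [527.8, 114.9, 45.1]
orientation: [0.05, 0.999, 0.0, 0.0]
force: [0.4, -0.3, 0.3]
width: 0.6
```

Run:
```python
from h import *
st()
```

```text
t 15.4 tcp [527.8 114.9  45.1] loc [26.2 17.6] toolx yaw 174.31 Fjig [ 0.4 -0.2] 0.3 w 0.6
```

play_rows --pt "-2 0 0 0" --pt "-4 0 0 0" --pt "-4 0 0 0" --pt "-4 0 0 0"

```text
time_s: 15.73
tcp_pos: [531.8, 114.5, 45.0]
orientation: [0.05, 0.999, 0.0, 0.0]
force: [-0.6, -0.4, -0.0]
width: 0.6
```

play_rows --pt "-1 0 0 0" --pt "-2 0 0 0" --pt "-2 0 0 0" --pt "-2 0 0 0"

```text
time_s: 16.07
tcp_pos: [531.8, 114.1, 44.8]
orientation: [0.05, 0.999, -0.0, -0.002]
force: [-5.4, 2.0, 2.6]
width: 0.4
```

play_rows --pt "-1 0 0 0" --pt "-2 0 0 0" --pt "-2 0 0 0" --pt "-2 0 0 0"

```text
time_s: 16.4
tcp_pos: [531.8, 114.0, 44.7]
orientation: [0.05, 0.999, -0.001, -0.004]
force: [-10.0, 5.3, 7.3]
width: 0.3
```

The block is on the fence (-10 N in x, no more travel), but the reaction also has an unwanted part along y. I'll check the gap to the stop.

Run:
```python
from h import *
st(); m,p,d=snap("wrist","w8")
H,W=d.shape; v,u=np.mgrid[:H,:W]; X=depro(m,np.c_[u.ravel(),v.ravel()],d.ravel())
l=np.c_[(X[:,:2]-[500,100])@EX,(X[:,:2]-[500,100])@EY]
ok=(d.ravel()>0)&(v.ravel()<300)&(abs(l[:,1])<140)
lo=ok&(abs(X[:,2]-38.3)<4)&(l[:,0]>5)&(l[:,0]<60)
for y in(-40,-20,40,60,70): 
    a=l[lo&(abs(l[:,1]-y)<5),0]; print(y,np.percentile(a,[1,99]).round(1) if len(a)>5 else "")
print("y ext",np.percentile(l[lo&(l[:,1]<90),1],[.3,99.7]))
s=ok&(abs(X[:,2]-54.3)<3)&(l[:,1]>70); print("stop",[np.percentile(l[s&(abs(l[:,0]-x)<5),1],1).round(1) for x in(-35,-25,-10,0,10) if (s&(abs(l[:,0]-x)<5)).sum()>5])
cv2.imwrite("pics/w8c.png",cv2.resize(p[150:310,180:500,::-1],None,fx=2.4,fy=2.4,interpolation=cv2.INTER_CUBIC))
```

```text
t 16.4 tcp [531.8 114.   44.7] loc [30.3 17.1] toolx yaw 174.27 Fjig [-10.5   4.2] 7.3 w 0.3
-40 [12.  28.2]
-20 [12.4 28. ]
40 [12.4 27.8]
60 [12.1 27.8]
70 [12.1 27.9]
y ext [-47.33544383  82.61424473]
stop [np.float64(82.3), np.float64(82.1), np.float64(82.2), np.float64(82.4), np.float64(82.3)]
```

View pics/w8c.png

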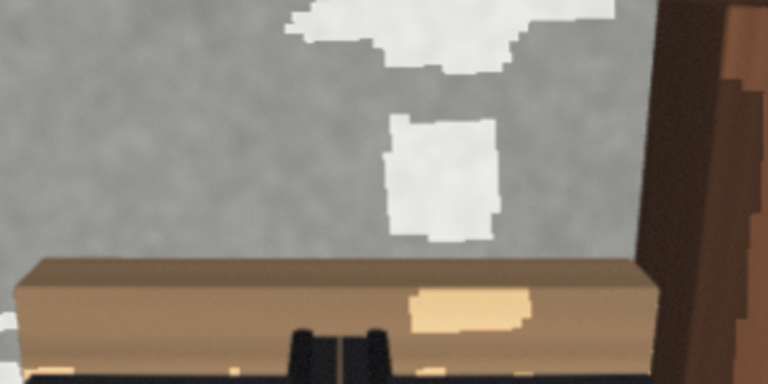

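The block touches the stop (end 82.6, stop 82.3) and the fence (ledge edge at 12.2 to 12.4, so the centre is at 39.3). I'll ease off, come down onto the ledge, then push diagonally.

play_rows --pt "3 0 0 0" --pt "5 1 0 0" --pt "5 1 2 0" --pt "5 1 4 0" --pt "5 1 5 0" --pt "5 1 5 0" --pt "5 1 5 0"

```text
time_s: 17.03
tcp_pos: [530.8, 115.4, 39.8]
orientation: [0.05, 0.999, -0.0, -0.0]
force: [-0.7, -0.3, 0.4]
width: 0.5
```

Run:
```python
from h import *
st()
```

```text
t 17.03 tcp [530.8 115.4  39.8] loc [29.1 18.4] toolx yaw 174.3 Fjig [-0.7 -0.4] 0.4 w 0.5
```

play_rows --pt "0 0 1 0" --pt "0 0 2 0" --pt "0 0 3 0" --pt "0 0 3 0" --pt "0 0 3 0"

```text
time_s: 17.45
tcp_pos: [530.9, 115.5, 38.4]
orientation: [0.049, 0.999, -0.0, 0.0]
force: [-1.9, 0.3, 7.7]
width: 0.1
```

play_rows --pt "0 1 1 0" --pt "0 2 1.5 0" --pt "0 2 1.5 0" --pt "0 2 1.5 0"

```text
time_s: 17.78
tcp_pos: [530.9, 115.8, 38.3]
orientation: [0.049, 0.999, -0.001, -0.0]
force: [-3.3, -6.6, 18.1]
width: 0.5
```

Run:
```python
from h import *
st()
```

```text
t 17.78 tcp [530.9 115.8  38.3] loc [29.2 18.8] toolx yaw 174.38 Fjig [-2.7 -6.9] 18.1 w 0.5
```

The down force is a bit high (18 N), and the block is pressed on the stop at 7 N. I'll ease off z and y and add push into the fence.

play_rows --pt "-1 -0.5 -0.7 0" --pt "-2 -1 -1.3 0" --pt "-2 -1 -1.3 0" --pt "-2 -1 -1.3 0"

```text
time_s: 18.12
tcp_pos: [531.3, 115.6, 38.4]
orientation: [0.05, 0.999, -0.001, -0.001]
force: [-7.2, -0.9, 13.6]
width: 0.9
```

Run:
```python
from h import *
st()
```

```text
t 18.12 tcp [531.3 115.6  38.4] loc [29.6 18.7] toolx yaw 174.32 Fjig [-7.1 -1.6] 13.6 w 0.9
```

Part of the 7 N may be lost to board friction, so I want more into the fence and slightly less down.

play_rows --pt "-1 0 -0.4 0" --pt "-2 0 -0.8 0" --pt "-2.5 0 -1 0" --pt "-2.5 0 -1 0" --pt "-2.5 0 -1 0"

```text
time_s: 18.53
tcp_pos: [531.9, 115.5, 38.5]
orientation: [0.05, 0.999, -0.001, -0.003]
force: [-9.6, 3.1, 11.9]
width: 0.5
```

Run:
```python
from h import *
st()
```

```text
t 18.53 tcp [531.9 115.5  38.5] loc [30.2 18.6] toolx yaw 174.28 Fjig [-9.9  2.1] 11.9 w 0.5
```

play_rows --pt "-0.5 0.7 0 0" --pt "-1 1.3 0 0" --pt "-1 1.3 0 0" --pt "-1 1.3 0 0" --pt "-1 1.3 0 0" --pt "-1 1.3 0 0"

```text
time_s: 19.03
tcp_pos: [531.9, 115.5, 38.4]
orientation: [0.05, 0.999, -0.002, -0.004]
force: [-11.3, 0.0, 13.5]
width: 0.6
```

Run:
```python
from h import *
st(); m,p,d=snap("wrist","w9"); snap("scene","s9"); snap("top","t9"); st()
H,W=d.shape; v,u=np.mgrid[:H,:W]; X=depro(m,np.c_[u.ravel(),v.ravel()],d.ravel())
l=np.c_[(X[:,:2]-[500,100])@EX,(X[:,:2]-[500,100])@EY]
ok=(d.ravel()>0)&(v.ravel()<300)&(abs(l[:,1])<140)
lo=ok&(abs(X[:,2]-38.3)<4)&(l[:,0]>5)&(l[:,0]<60)
for y in(-40,-20,40,60,70): 
    a=l[lo&(abs(l[:,1]-y)<5),0]; print(y,np.percentile(a,[1,99]).round(1) if len(a)>5 else "",np.median(X[lo&(abs(l[:,1]-y)<5)&(l[:,0]>16)&(l[:,0]<25),2]))
print("y ext",np.percentile(l[lo&(l[:,1]<90),1],[.3,99.7]))
s=ok&(abs(X[:,2]-54.3)<3)&(l[:,1]>70); print("stop",[np.percentile(l[s&(abs(l[:,0]-x)<5),1],1).round(1) for x in(-35,-25,-10,0,10) if (s&(abs(l[:,0]-x)<5)).sum()>5])
cv2.imwrite("pics/w9c.png",cv2.resize(p[150:310,180:500,::-1],None,fx=2.4,fy=2.4,interpolation=cv2.INTER_CUBIC))
g=cv2.imread("pics/s9.png")[150:360,120:480]; cv2.imwrite("pics/s9c.png",cv2.resize(g,None,fx=2.2,fy=2.2,interpolation=cv2.INTER_CUBIC))
```

```text
t 19.03 tcp [531.9 115.5  38.4] loc [30.2 18.7] toolx yaw 174.26 Fjig [-11.2  -1.1] 13.5 w 0.6
t 19.18 tcp [531.9 115.5  38.4] loc [30.2 18.6] toolx yaw 174.26 Fjig [-11.6  -1. ] 15.1 w 0.4
-40 [11.9 25.4] 38.37351315829761
-20 [12.1 25. ] 38.318225969350244
40 [12.5 24.9] 38.36649494843605
60 [12.  24.9] 38.32003910288104
70 [12. 25.] 38.3340716255063
y ext [-47.27478406  82.6238658 ]
stop [np.float64(82.2), np.float64(82.1), np.float64(82.1), np.float64(82.3), np.float64(82.4)]
```

View pics/w9c.png

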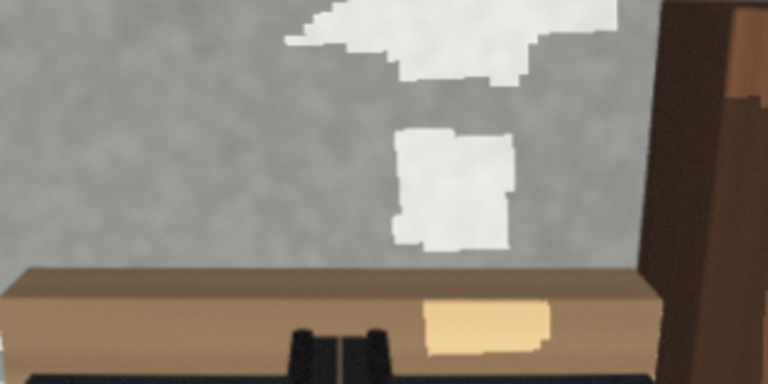

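View pics/s9c.png

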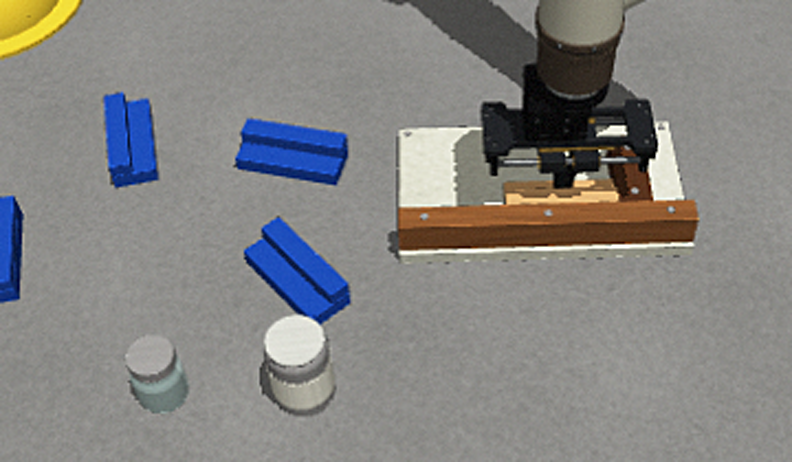

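The block lies at the fence and against the stop, flat. The push is about 11 N into the fence, 13 to 15 N down and 1 N towards the stop, and it holds steady. The bystanders haven't moved, so I'm handing in.

Run:
```python
from h import *
from plant import r
st(); print(r.hand_in()); st()
```

```text
t 19.18 tcp [531.9 115.5  38.4] loc [30.2 18.6] toolx yaw 174.26 Fjig [-11.6  -1. ] 15.1 w 0.4
the job is handed in; nothing more can be done
None
the job is handed in; nothing more can be done
```

I laid the offcut flat on the jig board with its step towards the robot, its plain edge on the fence and its end against the stop. I handed the job in at 19.2 s while still holding the push; no verdict came back.

I gripped the pale offcut across its raised half and set it down on the board. I then slid it along until I felt the stop (about 7 N, no further travel), let go, and used closed fingertips in the step to push it to the fence and down.

**Last checks**
- **Position:** the end read within about 0.4 mm of the stop. The long edge came out about 0.3–0.5 mm from the fence by camera, and parallel to within about 0.01 rad. The ledge read 20 mm above the board, level along its whole length.
- **Push:** I measured 11.6 N into the fence, 15 N down and about 1 N towards the stop. This is harder than the suggested 10 N. I did not measure the fence force itself: after allowing for board friction I expect at least 6 N.
- **Bystanders:** the jar and can were in view and looked untouched in the last scene picture. The tape measure lay outside that cropped view, but the arm never went near it.

No check failed. The stop I felt and the stop the camera showed agreed to 0.3 mm.

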